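Feel whether the breaker has tripped, and reset it only if it has

TASK

The lamp on this breaker is dead, so check by feel whether it has tripped: nudge its handle gently from the green (ON) end towards the red (OFF) end until its play is taken up and it either resists or goes limp past the middle. If it is still on it resists: leave it on and never switch it off. If it has tripped it swings over limply: push it fully home to OFF, then bring it all the way back to ON; then let go, and leave the other things on the bench alone.

Things in the scene. Friction and masses are not known exactly. Their poses are not given: they have to be found in the camera images.
- breaker: Fixed grey breaker housing, 150 (x) x 94 (y) x 112 mm high, origin at the centre of its underside, z up. A slot in its top runs along its x axis; green marks flank the slot's +x end (ON, away from the robot), red marks its -x end (OFF). Place and yaw vary. A black computer case stands on its right (world x 0.39 to 0.81, y -0.31 to -0.49, 0.37 m high): go round or over it.
- handle_axis (a point): Middle of the handle's hinge, inside the housing, 85 mm above the breaker's origin; hinge along the breaker's y. RESET of a tripped breaker: from about -0.20 a catch adds a light drag (2 N) and snaps past by -0.6; a springy stop follows, fully home is -0.70 or beyond. On the way back resistance from about -0.38 (up to about 10 N) till it snaps over near 0; finish beyond +0.10.
- handle_knob (a point): Centre of the black ball (24 mm across) at the end of the handle, 105 mm from the hinge. The stem below it is a steel rod 12 mm thick. With the handle upright the ball's centre is 190 mm above the bench.
- handle (a joint): Tilt of the handle, rad: 0 upright, + towards green ON; stops at +0.45 (ON) and -0.82 (OFF). Starts at +0.12 to +0.32, tripped or not; stays where left (friction about 1.1 N at the ball). IF STILL ON: free play down to about +0.04, then springy resistance growing by about 1 N per mm at the ball; at about 9 N more it gives way and switches off. IF TRIPPED: limp past 0 down to about -0.20.
- wrench: Loose small steel open-end wrench lying flat, 23 x 115 x 5 mm, a bystander.
- marker: Loose blue and white marker pen lying down, 16 x 136 x 17 mm, a bystander.
- syringe: Loose clear plastic syringe lying down, 26 x 88 x 21 mm, a bystander.
- adapter: Loose beige plug adapter lying down, 26 x 60 x 17 mm, a bystander.

How it is judged:
By the outcome, as a careful person would: the job done as asked, in the order asked, and still so for the second after the job is handed in, with the robot touching nothing.
It also fails if it takes over 48 s, if anything falls off the work surface, if the arm or the gripper's body presses on something with over 40 N, if the wrist force passes 120 N, or if a joint passes its speed limit or range.

ROBOT

A 6-joint arm with a two-finger parallel gripper is mounted at the origin on a cart in front of the work surface, level with it; the furniture and walls round the work are solid. World frame = base frame: x ahead of the robot, y to its left, z up, the work surface at z = 0. Lengths are in m, angles in rad, forces in N, time in s.
With the tool pointing down it reaches from about 0.325 to 0.9 m from the base axis. Payload 6.1 kg.
Tool frame: the origin (TCP) lies at the very end of the fingers, on their centre line; the grasp point (between the pads) lies 19 mm behind it (pinch_z is the distance from the TCP to the grasp point, in m); y points along the fingers, z is the direction in which the jaws open and shut, and the axes are right-handed (so a half turn about y gives the same grasp; the last joint's range is limited). The gripper opens to 85 mm and grips with 20 to 120 N. Pads are 22 mm wide; open, the fingers measure 114 mm over their backs; the gripper's body (76 mm by 85 mm) begins 54 mm behind the grasp point. The pads swing forward as they close: fully open they stand 13 mm farther back than shut.
Start: joints at [-1.274, 0.22, 1.526, -0, 1.395, -0.126], TCP at [0.256, -0.57, 0.204] pointing down, gripper open.
Joint ranges: [-2.98, 2.98], [-0.91, 2.08], [0.09, 2.57], [-1.24, 4.39], [0.2, 2.65], [-2.68, 2.68]. Speed limits (rad/s): [2.57, 2.57, 3.01, 3.14, 3.14, 3.14].

INTERFACE

Orientations are given as a unit quaternion [w, x, y, z].
In Python, from rig import move_to, movel, movej, open_jaws, grab, hold, inverse_kinematics, observe, snapshot, get_calibration, PlanningError, job_done, pinch_z gives the robot as it stands. Calls block until the motion is done:
- move_to(position, orientation): joint-space move of the TCP to a pose.
- movel(position, orientation=None, vel=0.15): straight line of the TCP; orientation=None keeps the orientation; vel is the mean speed in m/s.
- movej(angles): joint-space move.
- open_jaws() and grab(): open the fingers fully, or close them until they stop; the grip force is fixed at half the most.
- hold(seconds).
- inverse_kinematics(position, orientation): joint angles nearest the present ones, or None.
- observe(): the state.
- snapshot(name): name is "scene" or "top" or "wrist"; returns the picture (384x512x3 uint8, blue, green, red); there is no depth.
- get_calibration(name): a dict with "vertical_fov" (degrees; the focal length in pixels is half the picture's height over the tangent of half this angle, whatever the lens; pixels are square), "cx", "cy" (the principal point, pixels), "T" (4x4, takes a point from camera to world coordinates). Camera axes: x right, y down, z forward; pixel columns grow to the right and rows downward; lengths in m; the calibration is good to about 2 mm. The wrist camera is an equidistant fisheye: a pixel r from the principal point sees the ray r / f radians off the axis. A picture is of the moment at which its call begins: read the wrist's pose just before it. get_calibration takes no time and is no camera call; for the wrist camera it gives the pose at the moment of the call.
A pose or a line that the arm cannot do raises PlanningError and nothing moves.
- job_done(): hands the job in, once; it reports no verdict.
The state is a dict: "time_s": time; "joints": joint angles; "qd": joint speeds; "effort": joint torques, N m; "tool_pos": TCP position; "tcp_rot": TCP orientation; "ft_force": force on the tool from outside, world axes, zero at the start; "wrist_torque": the same for the moment, N m; "grip_width": opening from 0.0 (shut) to 1.0 (fully open).
Only numpy, scipy, OpenCV 4.12 (cv2) and the standard library are available. Lean on these libraries where they do the work, as an engineer would, in place of code of your own. Each camera call takes 0.05 s, during which the arm holds its last target.

## Working session

There is one attempt and no reset: what is moved stays moved. The work goes in short steps, each a Python script; the robot and the scene stay as the last script left them, time stands still between calls to the robot, and variables do not carry over. Pictures are saved under pics/ and viewed, and the job is handed in when it is done.

```bash
mkdir -p pics; ls; python3 - <<'E'
from rig import *
import cv2
for n in ("scene","top","wrist"):
    c=get_calibration(n); print(n,c)
    cv2.imwrite(f"pics/{n}0.png",snapshot(n))
o=observe(); print(o); print(pinch_z)
E
```

```text
pics
scene {'vertical_fov': 52.66704847531601, 'cx': 262.1251403707535, 'cy': 191.59346759571497, 'T': array([[-0.99823113,  0.05271464, -0.02749141,  0.54741342],
       [ 0.05645274,  0.6954084 , -0.71639392,  0.77806724],
       [-0.01864669, -0.71667867, -0.6971542 ,  0.80798324],
       [ 0.        ,  0.        ,  0.        ,  1.        ]])}
top {'vertical_fov': 57.611985139401995, 'cx': 247.6805403369018, 'cy': 191.01438754343488, 'T': array([[ 0.02821043, -0.99350649,  0.11022264,  0.44531434],
       [-0.99942252, -0.03012286, -0.01572379,  0.07561701],
       [ 0.0189419 , -0.10971542, -0.99378254,  1.03350102],
       [ 0.        ,  0.        ,  0.        ,  1.        ]])}
wrist {'vertical_fov': 65.70646984690485, 'cx': 254.0417146839525, 'cy': 190.5163178602807, 'T': array([[ 0.41187286, -0.87068553, -0.26882606,  0.32493917],
       [-0.91123993, -0.3940582 , -0.11983294, -0.5388543 ],
       [-0.0015963 ,  0.29432097, -0.9557053 ,  0.37259273],
       [ 0.        ,  0.        ,  0.        ,  1.        ]])}
{'time_s': 0.15, 'joints': array([-1.27407504e+00,  2.21087817e-01,  1.52737006e+00,  1.30252680e-05,
        1.39470244e+00, -1.26121939e-01]), 'qd': array([ 0.00024407, -0.00260865, -0.00348683, -0.00168063,  0.00074276,
        0.00124706]), 'effort': array([ 1.84079349e-04, -4.97485936e+01, -3.89903641e+01, -3.32917134e-04,
        7.14071008e-03,  1.49029258e-06]), 'tool_pos': array([ 0.25630656, -0.56945682,  0.20301253]), 'tcp_rot': array([ 0.14834287, -0.14842827,  0.69191462, -0.69080938]), 'ft_force': array([-0.03487869,  1.18721962, -0.18579956]), 'wrist_torque': array([0.02054241, 0.01368261, 0.01206889]), 'grip_width': 1.002458215070402}
0.0187
```

View pics/scene0.png

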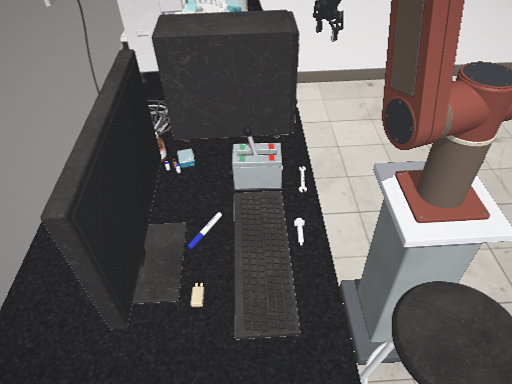

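View pics/top0.png

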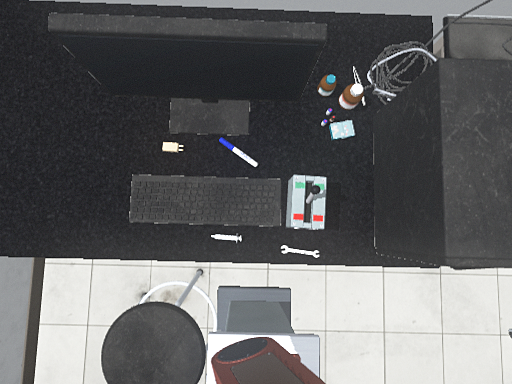

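The top view shows the breaker at about (307,202), with green marks up (+x) at row 185 and red at row 218. The ball is near (316,190) and the case is on the right. The arm starts behind the case. Next I'll zoom in and measure.

```bash
cat > h.py <<'E'
import numpy as np, cv2
from rig import *
def ray(n,u,v):
    c=get_calibration(n); f=192/np.tan(np.radians(c["vertical_fov"]/2)); T=c["T"]
    d=T[:3,:3]@np.array([(u-c["cx"])/f,(v-c["cy"])/f,1.0]); return T[:3,3],d/np.linalg.norm(d)
def onz(n,u,v,z):
    o,d=ray(n,u,v); return o+d*(z-o[2])/d[2]
def tri(a,b):
    (o1,d1),(o2,d2)=a,b
    s=np.linalg.lstsq(np.c_[d1,-d2],o2-o1,rcond=None)[0]
    p,q=o1+s[0]*d1,o2+s[1]*d2
    return (p+q)/2,np.linalg.norm(p-q)
E
python3 - <<'E'
from h import *
for n,(x,y,w,h) in dict(top=(275,165,64,72),scene=(215,120,90,80)).items():
    im=cv2.imread(f"pics/{n}0.png")
    cv2.imwrite(f"pics/{n}0z.png",cv2.resize(im[y:y+h,x:x+w],None,fx=8,fy=7.5 if h==80 else 8,interpolation=cv2.INTER_NEAREST))
    hsv=cv2.cvtColor(im,cv2.COLOR_BGR2HSV)
    for nm,m in dict(green=cv2.inRange(hsv,(45,90,60),(85,255,255)),red=cv2.inRange(hsv,(0,150,120),(6,255,255))|cv2.inRange(hsv,(174,150,120),(180,255,255))).items():
        k,l,st,ce=cv2.connectedComponentsWithStats(m)
        for i in range(1,k):
            if st[i,4]>8 and x<ce[i,0]<x+w and y<ce[i,1]<y+h: print(n,nm,st[i],ce[i],onz(n,*ce[i],.112).round(4))
E
```

```text
top green [295 182  10   6  47] [299.80851064 184.95744681] [ 0.568  -0.0776  0.112 ]
top green [315 184   9   6  31] [320.22580645 185.64516129] [ 0.5678 -0.1323  0.112 ]
top red [294 214   9   6  44] [297.93181818 216.15909091] [ 0.4847 -0.0736  0.112 ]
top red [313 215  10   6  46] [317.86956522 217.91304348] [ 0.4816 -0.1265  0.112 ]
scene green [240 145   5   5  22] [241.95454545 146.72727273] [ 0.5682 -0.1295  0.112 ]
scene green [240 155   4   6  24] [241.5 157.5] [ 0.5704 -0.0799  0.112 ]
scene red [269 144   5   5  23] [270.82608696 146.13043478] [ 0.4838 -0.1256  0.112 ]
scene red [269 155   5   5  23] [271.17391304 156.86956522] [ 0.4864 -0.076   0.112 ]
```

View pics/top0z.png

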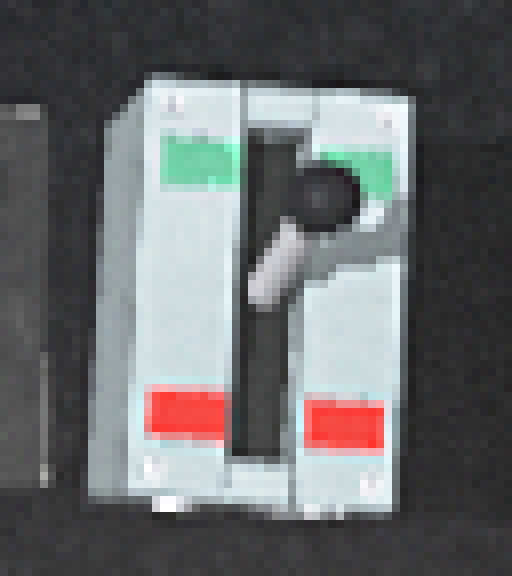

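View pics/scene0z.png

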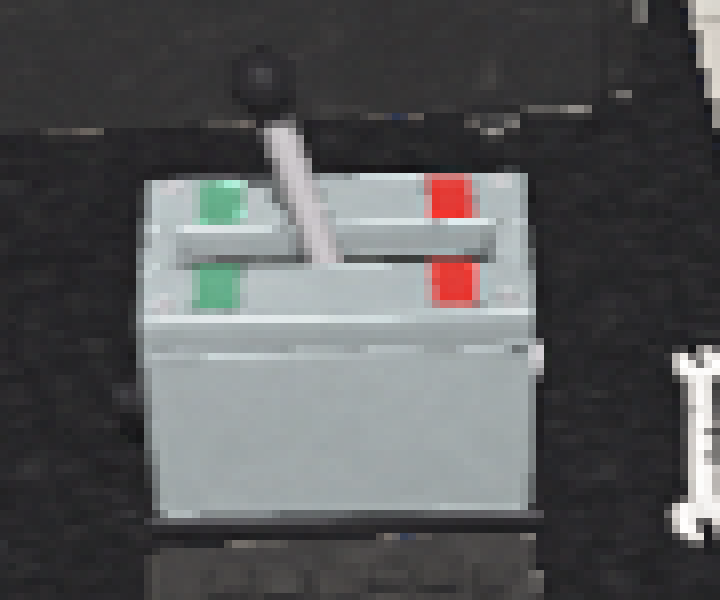

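```bash
cat >> h.py <<'E'
from scipy.spatial.transform import Rotation as R
C=np.array([0.5265,-0.1027]); YAW=-0.053
def frame():
    return np.array([np.cos(YAW),np.sin(YAW)])
def ori(s=1):
    y=np.array([0,0,-1.]); z=s*np.r_[frame(),0]; x=np.cross(y,z)
    q=R.from_matrix(np.c_[x,y,z]).as_quat(); return np.r_[q[3],q[:3]]
def knob(t): return np.r_[C+frame()*0.105*np.sin(t),0.085+0.105*np.cos(t)]
E
python3 - <<'E'
from h import *
b,e=tri(ray("top",315.5,189.9),ray("scene",247.75,130.3)); print("ball",b,e)
d=b[:2]-C; print("along",d@frame(),"lat",d@np.array([-frame()[1],frame()[0]]),"theta",np.arcsin(d@frame()/.105),np.arctan2(d@frame(),b[2]-.085))
tc=[(293.1,174.1),(326.6,177.1),(291.5,226.5),(324.4,229)]
P=[onz("top",*p,.112) for p in tc]; print(np.round(P,4),np.mean(P,0))
sc=[(215+145/8,120+178/7.5),(215+527/8,120+174/7.5),(215+138/8,120+318/7.5),(215+535/8,120+316/7.5)]
P=[onz("scene",*p,.112) for p in sc]; print(np.round(P,4),np.mean(P,0))
for s in (1,-1): print(s,inverse_kinematics(np.r_[C,.2],ori(s)),inverse_kinematics(np.r_[C-[.11,0],.14],ori(s)))
o=observe();print(o["time_s"],R.from_quat(np.roll(o["tcp_rot"],-1)).as_matrix().round(3))
E
```

```text
ball [ 0.54783805 -0.10391465  0.18684104] 0.0016695921982479273
along 0.021372430762142326 lat -8.255256435655764e-05 theta 0.2049793677591898 0.20685876997333866
[[ 0.5967 -0.0592  0.112 ]
 [ 0.5914 -0.1493  0.112 ]
 [ 0.4571 -0.0569  0.112 ]
 [ 0.453  -0.1439  0.112 ]] [ 0.52455238 -0.1023344   0.112     ]
[[ 0.594  -0.146   0.112 ]
 [ 0.4533 -0.1372  0.112 ]
 [ 0.5967 -0.0603  0.112 ]
 [ 0.4584 -0.0505  0.112 ]] [ 0.52558391 -0.09852438  0.112     ]
1 [-3.39698373e-01  1.12486956e-02  1.76184202e+00 -4.44089210e-16
  1.36850194e+00 -2.86698373e-01] [-4.26024468e-01 -2.10145337e-01  2.08178671e+00 -4.44089210e-16
  1.26995128e+00 -3.73024468e-01]
-1 None None
0.15 [[-0.912 -0.     0.41 ]
 [-0.41   0.002 -0.912]
 [-0.    -1.    -0.002]]
```

The ball triangulates to (0.548, -0.104, 0.187), which puts the handle at about +0.20. I'll lift over the case and cage the ball between the open fingers with the jaws along the breaker's x, with no grip needed.

```bash
python3 - <<'E'
from h import *
o=observe(); p=o["tool_pos"]
movel([p[0],p[1],.48],vel=.3)
k=knob(.205)
move_to([k[0]+.0,k[1],.48],ori()); print(observe()["time_s"],observe()["tool_pos"])
movel([k[0],k[1],.25],vel=.2); hold(.2)
o=observe(); print(o["time_s"],o["tool_pos"],o["ft_force"])
for n in ("scene","top","wrist"): cv2.imwrite(f"pics/{n}1.png",snapshot(n))
a=cv2.imread("pics/top1.png")[140:260,240:400]; b=cv2.imread("pics/scene1.png")[60:180,170:330]
cv2.imwrite("pics/ab1.png",cv2.resize(np.hstack([a,b]),None,fx=2.5,fy=2.5))
E
```

```text
3.2 [ 0.5477506  -0.10479647  0.47983392]
4.7 [ 0.54840702 -0.10401474  0.25116278] [ 0.65429085  1.17052891 -0.40550686]
```

View pics/ab1.png

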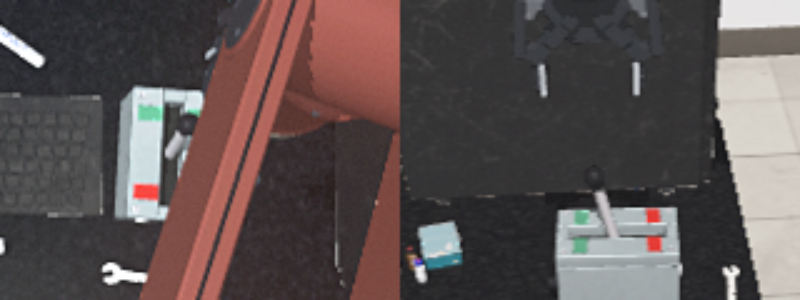

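View pics/wrist1.png

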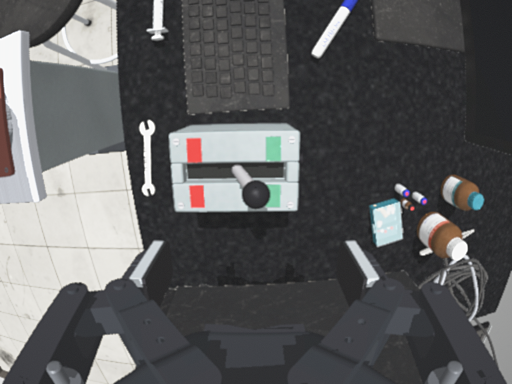

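The fingers straddle the ball along the slot (scene view: fingers at px 543 and 637, ball at 595), and the wrist view agrees. I'll lower and start nudging.

```bash
cat >> h.py <<'E'
def force(n=4):
    f=[]
    for _ in range(n):
        hold(.03); f.append(observe()["ft_force"])
    return np.mean(f,0)
def go(along,z,vel): movel(np.r_[C+frame()*along,z],vel=vel)
def along():
    p=observe()["tool_pos"]; return (p[:2]-C)@frame()
E
python3 - <<'E'
from h import *
k=knob(.205); a0=.105*np.sin(.205)
go(a0,.162,.1); go(a0-.022,.162,.06); hold(.2)
b=force(8); np.save("bias.npy",b); print(observe()["time_s"],along()-a0,b)
for i in range(14):
    a=a0-.022-.002*(i+1)
    # contact theta estimated from tool: ball along = a+.030
    if a+.030<.105*.035: break
    go(a,.162,.03)
    f=(force()-b); fx=f[:2]@frame()
    print(round(observe()["time_s"],2),"est ball along",round((along()+.030)*1e3,2),"th",round(np.arcsin((along()+.03)/.105),3),"F",f.round(2),round(fx,2))
    if fx>3.5: break
E
```

```text
6.8667 -0.02193237646726107 [0.06161462 0.17487822 0.23866092]
7.25 est ball along 27.39 th 0.264 F [ 0.08 -0.21 -0.1 ] 0.09
7.63 est ball along 25.38 th 0.244 F [0.16 0.03 0.02] 0.16
8.02 est ball along 23.39 th 0.225 F [0.04 0.28 0.05] 0.03
8.4 est ball along 21.41 th 0.205 F [-0.12  0.21 -0.74] -0.13
8.78 est ball along 19.38 th 0.186 F [ 0.75 -0.26 -0.4 ] 0.76
9.17 est ball along 17.37 th 0.166 F [-0.63  0.03 -0.24] -0.63
9.55 est ball along 15.39 th 0.147 F [ 0.24 -0.39 -0.42] 0.26
9.93 est ball along 13.39 th 0.128 F [ 0.2  -0.22 -0.22] 0.22
10.32 est ball along 11.38 th 0.109 F [-0.17 -0.8  -0.1 ] -0.13
10.7 est ball along 9.38 th 0.089 F [-0.28 -0.39 -0.46] -0.26
11.08 est ball along 7.39 th 0.07 F [ 0.13 -0.31  0.25] 0.15
11.47 est ball along 5.4 th 0.051 F [-0.09 -0.07 -0.13] -0.09
```

```bash
python3 - <<'E'
from h import *
for n in ("scene","wrist"): cv2.imwrite(f"pics/{n}2.png",snapshot(n))
a=cv2.imread("pics/scene2.png")[70:190,190:340]; b=cv2.imread("pics/wrist2.png")[120:384,90:420]
cv2.imwrite("pics/ab2.png",np.hstack([cv2.resize(a,(440,352)),cv2.resize(b,(360,352*360//440*440//360))]))
E
```

```text
(no output)
```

View pics/ab2.png

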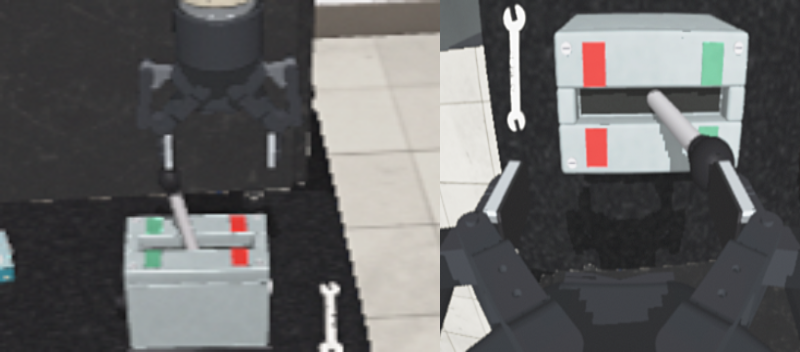

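```bash
cat >> h.py <<'E'
def proj(n,p):
    c=get_calibration(n); f=192/np.tan(np.radians(c["vertical_fov"]/2)); T=c["T"]
    q=T[:3,:3].T@(np.asarray(p)-T[:3,3]); 
    if n=="wrist":
        r=np.hypot(q[0],q[1]); th=np.arctan2(r,q[2]); return np.array([c["cx"]+f*th*q[0]/r,c["cy"]+f*th*q[1]/r])
    return np.array([c["cx"]+f*q[0]/q[2],c["cy"]+f*q[1]/q[2]])
E
python3 - <<'E'
from h import *
o=observe(); p=o["tool_pos"]; print(p, o["grip_width"], R.from_quat(np.roll(o["tcp_rot"],-1)).as_matrix().round(3))
e=np.r_[frame(),0]
for s in (1,-1):
  for dz in (0,.013,.025): print(s,dz,proj("scene",p+e*s*.0425+[0,0,dz]).round(1),proj("wrist",p+e*s*.0425+[0,0,dz]).round(1))
print("knob",proj("scene",knob(.205)),proj("wrist",knob(.205)))
for n,(x,y,w,h),s in (("scene",(225,100,70,50),8),("wrist",(300,180,130,100),6)):
    cv2.imwrite(f"pics/{n}2z.png",cv2.resize(cv2.imread(f"pics/{n}2.png")[y:y+h,x:x+w],None,fx=s,fy=s))
E
```

```text
[ 0.50193152 -0.10141089  0.16202816] 1.0017214881588232 [[-0.053  0.     0.999]
 [-0.999 -0.    -0.053]
 [ 0.    -1.     0.   ]]
1 0 [249.7 137.7] [320.9 225.1]
1 0.013 [249.5 133.9] [325.4 233.9]
1 0.025 [249.3 130.3] [330. 243.]
-1 0 [280.2 137.2] [186.7 224.9]
-1 0.013 [280.2 133.3] [182.3 233.7]
-1 0.025 [280.3 129.7] [177.6 242.8]
knob [248.0354256  130.06560455] [336.30132996 243.4409383 ]
```

View pics/scene2z.png

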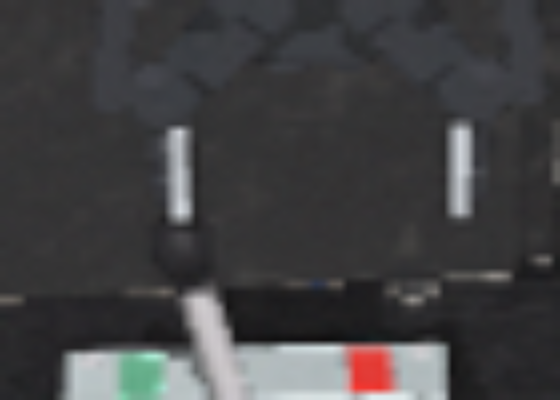

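View pics/wrist2z.png

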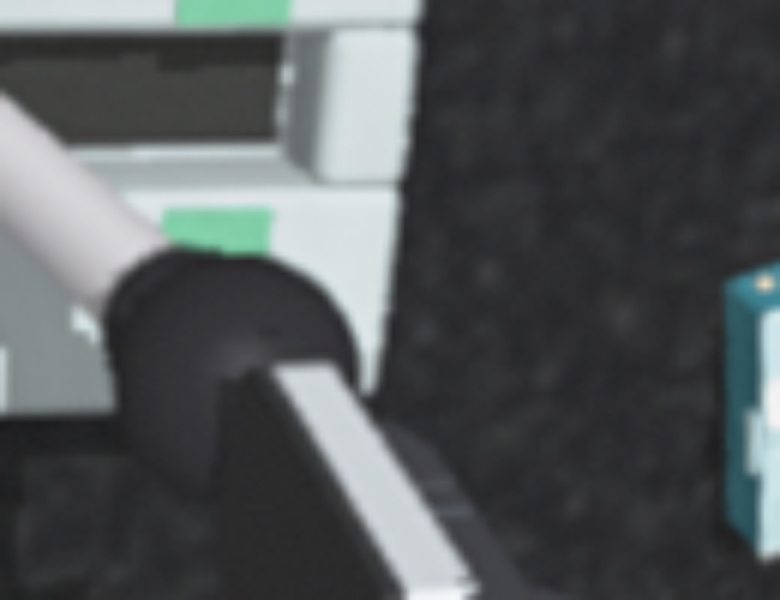

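The scene view shows the open tips ending at row 127.5, the ball's top edge, and the ball hasn't moved. When open, the tips sit about 33 mm behind the TCP, so the finger passed just over the ball and this test doesn't count. I'll back off, go lower and repeat it.

```bash
python3 - <<'E'
from h import *
a0=.105*np.sin(.205)
go(along(),.178,.1); go(a0,.178,.1); go(a0,.145,.1); go(a0-.022,.145,.08); hold(.2)
b=force(8); np.save("bias.npy",b); print(observe()["time_s"],b)
for n in ("scene",): cv2.imwrite(f"pics/{n}3.png",snapshot(n))
for i in range(5):
    a=a0-.022-.0025*(i+1)
    go(a,.145,.03)
    f=(force()-b); fx=f[:2]@frame()
    print(round(observe()["time_s"],2),"th",round(np.arcsin((along()+.0305)/.105),3),"F",f.round(2),round(fx,2))
    if fx>3.5: break
cv2.imwrite("pics/scene4.png",snapshot("scene"))
z=[cv2.resize(cv2.imread(f"pics/scene{i}.png")[90:160,220:300],None,fx=5,fy=5) for i in (3,4)]
cv2.imwrite("pics/s34.png",np.hstack(z))
E
```

```text
13.8583 [-0.13226789 -0.19574718  0.21915078]
14.29 th 0.264 F [-0.02 -0.27 -0.24] -0.0
14.68 th 0.239 F [ 0.33  0.1  -0.06] 0.33
15.06 th 0.215 F [ 0.37 -0.2   0.38] 0.38
15.44 th 0.192 F [ 0.98 -0.13  0.77] 0.98
15.82 th 0.165 F [1.1  0.04 0.44] 1.09
```

View pics/s34.png

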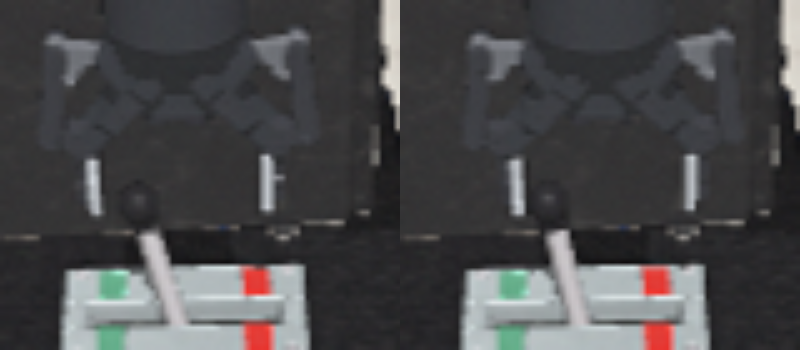

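Now the +x finger is against the ball and reads the friction of about 1.1 N, with the handle starting to move. I'll continue gently.

```bash
python3 - <<'E'
from h import *
b=np.load("bias.npy"); a=along()
for i in range(16):
    th=np.arcsin((a+.0305)/.105)
    if th<-.012: break
    a-= .0025 if th>.08 else .0012
    go(a,.144,.03)
    f=(force(5)-b); fx=f[:2]@frame()
    print(round(observe()["time_s"],2),"th",round(np.arcsin((along()+.0305)/.105),3),"F",f.round(2),round(fx,2))
    if fx>4: break
cv2.imwrite("pics/scene5.png",snapshot("scene"))
cv2.imwrite("pics/s5.png",cv2.resize(cv2.imread("pics/scene5.png")[90:160,220:300],None,fx=6,fy=6))
E
```

```text
16.29 th 0.138 F [ 0.69 -0.43  0.25] 0.71
16.71 th 0.115 F [0.57 0.01 0.13] 0.57
17.12 th 0.092 F [0.87 0.06 0.18] 0.87
17.54 th 0.067 F [ 0.7   0.33 -0.04] 0.68
17.96 th 0.057 F [0.58 0.12 0.69] 0.57
18.38 th 0.046 F [1.09 0.12 0.72] 1.09
18.79 th 0.034 F [ 1.26 -0.13  0.27] 1.26
19.21 th 0.022 F [ 0.88 -0.18  0.2 ] 0.89
19.62 th 0.011 F [0.55 0.07 0.77] 0.55
20.04 th -0.0 F [0.83 0.1  0.6 ] 0.82
20.46 th -0.012 F [0.89 0.28 0.53] 0.88
20.88 th -0.023 F [0.75 0.29 0.18] 0.74
```

View pics/s5.png

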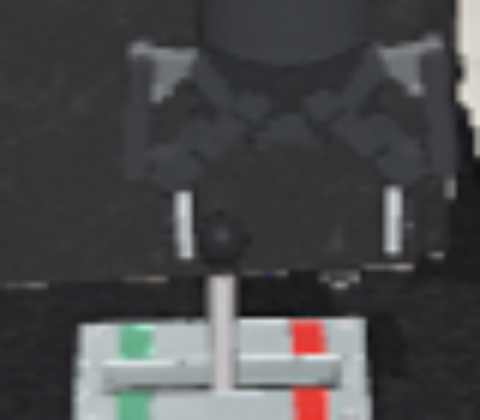

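The handle is near upright in the picture (ball at about (256.7,129.5)), and there is still only friction force. I'll check the angle visually and take a few more small steps to be sure.

```bash
python3 - <<'E'
from h import *
for t in (.06,.03,0,-.03,-.06): print(t,proj("scene",knob(t)).round(1))
b=np.load("bias.npy"); a=along()
for i in range(8):
    a-=.0015
    go(a,.144,.03)
    f=(force(5)-b); fx=f[:2]@frame()
    print(round(observe()["time_s"],2),"th",round(np.arcsin((along()+.0305)/.105),3),"F",f.round(2),round(fx,2))
    if fx>3.5: break
cv2.imwrite("pics/scene6.png",snapshot("scene"))
cv2.imwrite("pics/s6.png",cv2.resize(cv2.imread("pics/scene6.png")[90:160,220:300],None,fx=6,fy=6))
E
```

```text
0.06 [253.5 129.4]
0.03 [254.7 129.3]
0 [255.8 129.3]
-0.03 [257.  129.3]
-0.06 [258.1 129.3]
21.34 th -0.039 F [0.41 0.1  0.73] 0.4
21.76 th -0.053 F [ 0.62 -0.24 -0.07] 0.63
22.18 th -0.067 F [ 0.69 -0.02  0.22] 0.69
22.59 th -0.081 F [0.33 0.07 0.49] 0.33
23.01 th -0.096 F [0.47 0.37 0.38] 0.45
23.43 th -0.11 F [0.51 0.03 0.15] 0.51
23.84 th -0.124 F [ 0.79  0.56 -0.44] 0.76
24.26 th -0.139 F [ 0.51  0.13 -0.34] 0.5
```

View pics/s6.png

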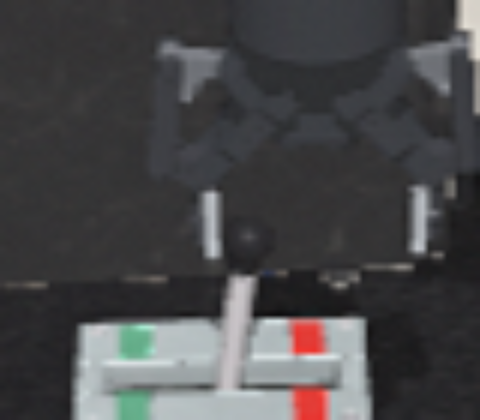

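It went limp past -0.13 with no resistance, so the breaker has tripped. I'll push it home to OFF along the arc.

```bash
cat >> h.py <<'E'
def drive(th,side,vel):
    off=.045-.007*min(1,max(0,(-th-.1)/.5)); k=knob(th)
    go(.105*np.sin(th)-side*.0305,k[2]-off,vel)
E
python3 - <<'E'
from h import *
b=np.load("bias.npy")
for th in (-.22,-.34,-.46,-.58,-.66,-.72,-.76,-.80):
    drive(th,1,.06)
    f=(force(3)-b); fx=f[:2]@frame()
    print(round(observe()["time_s"],2),"th",th,"F",f.round(2),round(fx,2))
    if fx>20: break
hold(.1)
for n in ("scene","wrist"): cv2.imwrite(f"pics/{n}7.png",snapshot(n))
a=cv2.resize(cv2.imread("pics/scene7.png")[90:160,220:310],(450,350)); w=cv2.resize(cv2.imread("pics/wrist7.png")[100:340,140:380],(350,350))
cv2.imwrite("pics/s7.png",np.hstack([a,w]))
for t in (-.6,-.65,-.7,-.75,-.8): print(t,proj("scene",knob(t)).round(1),proj("wrist",knob(t)).round(1))
E
```

```text
24.7 th -0.22 F [-0.11 -0.04  0.2 ] -0.11
25.15 th -0.34 F [ 0.64  0.06 -0.29] 0.64
25.6 th -0.46 F [ 0.02  0.45 -0.18] -0.01
26.05 th -0.58 F [ 0.13 -0.17 -0.14] 0.14
26.43 th -0.66 F [ 0.21  0.21 -0.09] 0.2
26.79 th -0.72 F [-0.15  0.25 -0.25] -0.16
27.14 th -0.76 F [ 0.52 -0.54 -0.52] 0.54
27.49 th -0.8 F [1.82 0.03 0.03] 1.82
-0.6 [277.4 134.4] [350.1 267.3]
-0.65 [278.9 135.3] [340.2 264.4]
-0.7 [280.4 136.2] [330.7 261.4]
-0.75 [281.8 137.2] [321.6 258.2]
-0.8 [283.1 138.2] [313.1 254.9]
```

View pics/s7.png

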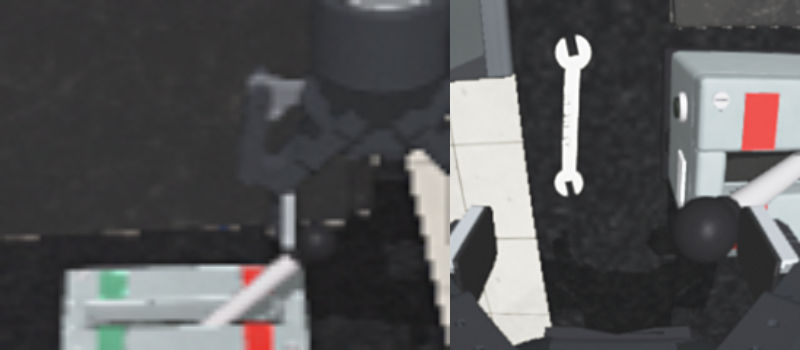

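The ball is at about (283.6,138), which is a tilt of about -0.78 in both views, so it is against the springy stop and fully home. I'll give it a small confirming push, then bring it back with the -x finger.

```bash
python3 - <<'E'
from h import *
b=np.load("bias.npy")
drive(-.84,1,.05); f=force(3)-b; print("home push",f.round(2), observe()["time_s"])
drive(-.78,-1,.1)
print(observe()["time_s"],(force(3)-b).round(2))
mx=0
for th in (-.68,-.56,-.44,-.36,-.28,-.20,-.12,-.04,.04,.12,.2,.26):
    drive(th,-1,.06)
    f=force(2)-b; fx=f[:2]@frame()
    print(round(observe()["time_s"],2),"th",th,"F",f.round(2),round(fx,2))
    if abs(fx)>25: break
for n in ("scene","wrist"): cv2.imwrite(f"pics/{n}8.png",snapshot(n))
a=cv2.resize(cv2.imread("pics/scene8.png")[90:160,220:310],(450,350)); w=cv2.resize(cv2.imread("pics/wrist8.png")[100:340,140:380],(350,350))
cv2.imwrite("pics/s8.png",np.hstack([a,w]))
for t in (.1,.2,.3,.4): print(t,proj("scene",knob(t)).round(1))
E
```

```text
home push [ 4.32 -1.22  1.48] 28.0417
28.85 [-0.03  0.   -0.02]
29.34 th -0.68 F [-2.29  1.74  4.38] -2.38
29.77 th -0.56 F [-6.95  2.68 11.74] -7.08
30.18 th -0.44 F [-13.02   4.96  23.59] -13.26
30.53 th -0.36 F [-15.81   6.11  32.04] -16.11
30.88 th -0.28 F [-24.09   7.72  40.53] -24.47
31.23 th -0.2 F [-22.31   7.13  46.74] -22.65
31.59 th -0.12 F [-14.5    7.18  50.1 ] -14.86
31.95 th -0.04 F [-5.97  7.43 46.68] -6.35
32.31 th 0.04 F [ 0.12  0.63 -0.72] 0.09
32.67 th 0.12 F [ 0.04 -0.46 -0.46] 0.06
33.02 th 0.2 F [-0.65  0.03 -0.5 ] -0.65
33.35 th 0.26 F [ 0.2   0.25 -0.36] 0.19
0.1 [252.  129.5]
0.2 [248.2 130. ]
0.3 [244.6 130.9]
0.4 [241.1 132. ]
```

View pics/s8.png

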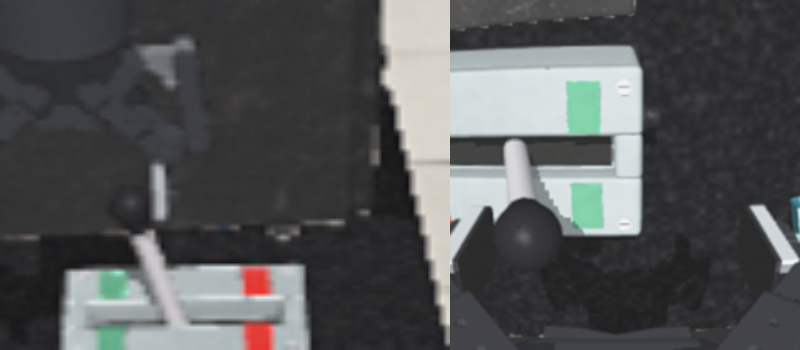

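Resistance built up and then snapped over near 0, and the ball is now at about (246,131), a tilt of +0.26. I'll push a little further, back off, lift clear and check.

```bash
python3 - <<'E'
from h import *
b=np.load("bias.npy")
drive(.36,-1,.06); print((force(3)-b).round(2))
a=along(); go(a-.025,observe()["tool_pos"][2],.1)
go(a-.025,.30,.2); hold(.2)
print(observe()["time_s"],observe()["tool_pos"],(force(3)-b).round(2))
cv2.imwrite("pics/scene9.png",snapshot("scene")); cv2.imwrite("pics/wrist9.png",snapshot("wrist"))
a=cv2.resize(cv2.imread("pics/scene9.png")[90:160,220:310],(450,350)); w=cv2.resize(cv2.imread("pics/scene9.png")[60:360,120:330],(245,350))
cv2.imwrite("pics/s9.png",np.hstack([a,w]))
E
```

```text
[ 0.1   0.47 -0.08]
35.4333 [ 0.56829977 -0.1047589   0.29829124] [ 0.45  0.52 -0.67]
```

View pics/s9.png

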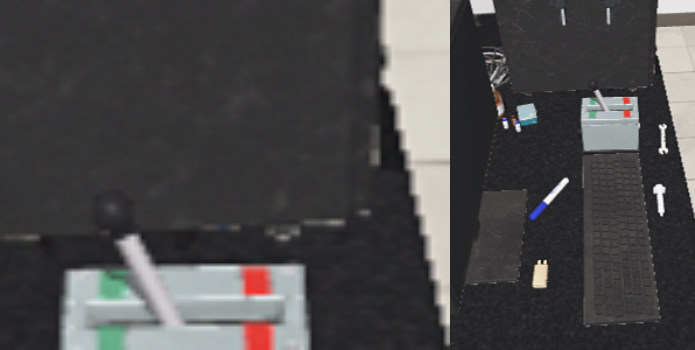

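The ball is at about (242.6,132), a tilt of about +0.35 on the green side. The gripper is clear and the wrench, marker, syringe and adapter haven't moved. I'll hand it in.

```bash
python3 -c "
from rig import *
job_done(); print(observe()['time_s'])"
```

```text
the job is handed in; nothing more can be done
the job is handed in; nothing more can be done
```

The breaker had tripped. I reset it, left it ON, and handed the job in at about 35 s of the 48 s allowed.

- **Test by feel:** I nudged the handle from the green end with one open finger and felt only friction (about 1 N or less), limp past the middle to about -0.14. The first nudge didn't count because the finger passed just over the ball without moving it, so I lowered the gripper and repeated it.
- **Reset to OFF:** I pushed the handle to the springy stop. Two camera views put it at about -0.78, and a last push read 4 N. I did not clearly feel the 2 N catch on the way, but the resistance on the way back suggests the reset engaged.
- **Back to ON:** Resistance built up on the way back and the handle snapped over near 0. The final picture shows it at about +0.35.
- **Last checks:** The gripper is lifted clear, with wrist force back near zero (under 1 N). The wrench, marker, syringe and adapter look undisturbed.

**Higher force than expected:** During the return, the wrist force peaked at about 52 N, mostly vertical, with about 24 N sideways where about 10 N was expected. I think a fingertip was bearing on the ball's upper side. That is well under the 120 N wrist limit. I did not check whether the gripper's body, which has a 40 N limit, touched anything, but by its geometry it should have cleared the ball.

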